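# Unstack the gauge masters and put each on its storage pad

### The arm

A 7-joint arm with a two-finger parallel gripper is mounted at the origin on the work surface. World frame = base frame: x ahead of the robot, y to its left, z up, the work surface at z = 0. Lengths are in m, angles in rad, forces in N, time in s.
With the tool pointing down it reaches from about 0.425 to 0.825 m from the base axis. Payload 3.6 kg.
Tool frame: the origin (TCP) lies at the very end of the fingers, on their centre line; the grasp point (between the pads) lies 19 mm behind it; z points along the fingers, y is the direction in which the jaws open and shut (so a half turn about z gives the same grasp; the last joint's range is limited). The gripper opens to 93 mm and grips with 3 to 60 N. Pads are 15 mm wide; open, the fingers measure 128 mm over their backs; the gripper's body (75 mm by 188 mm) begins 65 mm behind the grasp point.
Start: joints at [-1.357, 0.615, -0.013, 1.423, 0.008, 1.103, -0.04], TCP at [0.154, 0.631, 0.219] pointing down, gripper open.
Joint ranges: [-3.12, 3.12], [-0.3, 2.06], [-1.34, 1.32], [0.26, 2.42], [-1.36, 4.5], [0.01, 1.98], [-2.84, 2.84]. Speed limits (rad/s): [2.79, 2.79, 3.14, 3.14, 3.14, 3.14, 3.14].

### API

Orientations are given as a unit quaternion [w, x, y, z].
In Python, from station import ctrl gives the robot as it stands.
- The arm moves only by the tool step_arm, never from a script. Its arguments are lists of equal length, an entry for each row: "translation": the shift along the tool's x, y, z in units of 25 mm (1.0 is 25 mm), a list of three; "turn": the turn, a rotation vector about the tool's x, y, z in units of 6 degrees (1.0 is 6 degrees), a list of three; "grip": the closure, from -1 (fully open) to 1 (shut). In form: {"translation": [[dx, dy, dz], ...], "turn": [[rx, ry, rz], ...], "grip": [grip, ...]}. A call has 1 to 8 rows; each row shifts and turns the commanded pose from where the row before left it, along the tool's axes as they then stand; what a row does not reach is not made up. A row lasts 1/8 s, in which the tool goes at most 62.5 mm and 10.7 degrees, less where a joint would pass 70% of its speed; a pose out of reach is approached as far as the arm can. A call is refused whole if a number of a shift passes 1 or a number of a turn 1, either way. A call with a gripper value outside its range is refused whole. The fingers move at their own pace and stop on an object; "squeeze" is the grip in N (left out, the last holds). Time passes only in rows, so rows that do not move let the fingers close. It gives the time, the measured TCP pose, the force and the opening at its end, in the units of the state.
- ctrl.get_state(): the state, without advancing time (a new reading comes with each control period).
- ctrl.get_image(name): name is "scene" or "top" or "wrist"; returns (picture, depth): 420x560x3 uint8, red, green, blue; 420x560 float32, m along the optical axis (not along the pixel's ray), 0 where there is no reading.
- ctrl.camera_model(name): a dict with "K" (3x3 intrinsics, pixels), "view" (4x4, takes a point from world to camera coordinates). Camera axes: x right, y down, z forward; pixel columns grow to the right and rows downward; lengths in m; the calibration is good to about 2 mm. A picture is of the moment at which its call begins: read the wrist's pose just before it. camera_model takes no time and is no camera call; for the wrist camera it gives the pose at the moment of the call.
- ctrl.sign_off(): hands the job in, once; it reports no verdict.
Trained networks look in the newest picture that a camera, given by its name, has taken for a name from the list of things; names that differ only in an ending like _2 or _b are one class to them, and where a whole thing is asked for, a point or a joint stands for the part that bears it (a point fixed in the world has none). Each returns a list of dicts, best first, with "score" (0 to 1); they miss things now and then, are a little off and sometimes report something else, mostly with a low value. They report only what shows in the picture. A call takes as long as a camera call. They do not tell look-alikes from the thing itself.
- ctrl.cut_out(camera, thing): "region" (420x560 bool, what is visible of it) and "point" ([row, column] in pixels, amid what is visible of it).
The state is a dict: "t": time; "joint_positions": joint angles; "dq": joint speeds; "effort": joint torques, N m; "tool_pos": TCP position; "tool_rot": TCP orientation; "ft_force": force on the tool from outside, world axes, zero at the start; "wrist_torque": the same for the moment, N m; "finger_gap": opening from 0.0 (shut) to 1.0 (fully open).
Only numpy, scipy, OpenCV 4.12 (cv2) and the standard library are available. Lean on these libraries where they do the work, as an engineer would, in place of code of your own. Each camera call takes 0.05 s, during which the arm holds its last target.

### The job

The calibration check is finished: take apart the two stacks of gauge masters and stand each master upright in the middle of the storage pad of its own colour (blue ring on blue, yellow square on yellow, green disc on green, red hexagon on red, white stub on white), covering the outline drawn there; which way round it is turned does not matter. Take them one at a time from the top down, and never let one tip over.

Things in the scene. Friction and masses are not known exactly. Their poses are not given: they have to be found in the camera images.
- ring_mid (a point): Setting ring: steel ring 62 mm outside diameter, 28 mm bore, 24 mm high, upper part painted blue, about 0.45 kg. It is the bottom of one of the two stacks, on a 6 mm thick plain cork board. The point is its centre, half-way up; z is its axis, up when it stands upright.
- square_mid (a point): Square master: steel block 62 x 62 mm, 24 mm high, upper part painted yellow, about 0.6 kg. It is the bottom of the other stack, on a 6 mm thick plain cork board. The point is its centre, half-way up; z is its axis, up when it stands upright. x and y are square to its side faces.
- disc_mid (a point): Round master: solid steel disc 40 mm in diameter, 20 mm high, upper part painted green, about 0.2 kg. It lies on the ring or on the square block. The point is its centre, half-way up; z is its axis, up when it stands upright.
- hex_mid (a point): Hexagonal master: steel hexagon 40 mm across flats (46 mm across corners), 20 mm high, upper part painted red, about 0.2 kg. It lies on the square block or on the ring. The point is its centre, half-way up; z is its axis, up when it stands upright. x is square to one pair of flats (the others at 60 degrees to it).
- stub_mid (a point): Ceramic stub: white upright cylinder 20 mm in diameter, 22 mm high, about 40 g. It stands on top of the green disc or of the red hexagon. The point is its centre, half-way up; z is its axis, up when it stands upright.
- pad_blue_mid (a point): Storage pad for the blue ring: fixed flat blue plate 90 x 90 mm, 6 mm thick, no rim, with a black ring 62 mm across drawn in its middle. The point is the centre of its top face; z is up.
- pad_yellow_mid (a point): Storage pad for the yellow square block: fixed flat yellow plate 90 x 90 mm, 6 mm thick, no rim, with a black 62 mm square drawn in its middle. The point is the centre of its top face; z is up.
- pad_green_mid (a point): Storage pad for the green disc: fixed flat green plate 90 x 90 mm, 6 mm thick, no rim, with a black disc 40 mm across drawn in its middle. The point is the centre of its top face; z is up.
- pad_red_mid (a point): Storage pad for the red hexagon: fixed flat red plate 90 x 90 mm, 6 mm thick, no rim, with a black hexagon 40 mm across flats drawn in its middle. The point is the centre of its top face; z is up.
- pad_white_mid (a point): Storage pad for the white stub: fixed flat white plate 90 x 90 mm, 6 mm thick, no rim, with a black dot 20 mm across drawn in its middle. The point is the centre of its top face; z is up.
There are look-alikes about, which are no part of the job. What is shaped like the part that bears ring_mid but pink or purple is not meant. What is shaped like the part that bears disc_mid but black is not meant.

How it is judged:
At the end, for the whole second after the job is handed in: Each of the five masters lies flat on the pad of its colour, upright (within about 6 degrees), its centre within 12 mm of the pad's centre seen from above and its underside on the pad (within 4 mm), released and at rest (horizontal distance between ring_mid and pad_blue_mid below 0.012 m and z of ring_mid in the frame of pad_blue_mid between 0.008 and 0.016 m and angle between each of ring_mid, square_mid, disc_mid, hex_mid, stub_mid's own z axis and vertical below 0.1 rad and linear speed of each of ring, square, disc, hex, stub below 0.02 m/s and horizontal distance between square_mid and pad_yellow_mid below 0.012 m and z of square_mid in the frame of pad_yellow_mid between 0.008 and 0.016 m and horizontal distance between disc_mid and pad_green_mid below 0.012 m and z of disc_mid in the frame of pad_green_mid between 0.006 and 0.014 m and horizontal distance between hex_mid and pad_red_mid below 0.012 m and z of hex_mid in the frame of pad_red_mid between 0.006 and 0.014 m and horizontal distance between stub_mid and pad_white_mid below 0.012 m and z of stub_mid in the frame of pad_white_mid between 0.007 and 0.015 m); the robot touches nothing.
It fails at once if a master is tipped over (more than 35 degrees from upright) (angle between any of ring_mid, square_mid, disc_mid, hex_mid, stub_mid's own z axis and vertical above 0.61 rad).
It fails at once if a master is carried off with another still standing on it ((distance of ring_mid from where it was at the start of the episode above 0.05 m and distance between ring_mid and disc_mid below 0.03 m) or (distance of ring_mid from where it was at the start of the episode above 0.05 m and distance between ring_mid and hex_mid below 0.03 m) or (distance of square_mid from where it was at the start of the episode above 0.05 m and distance between square_mid and disc_mid below 0.03 m) or (distance of square_mid from where it was at the start of the episode above 0.05 m and distance between square_mid and hex_mid below 0.03 m) or (distance of disc_mid from where it was at the start of the episode above 0.05 m and distance between disc_mid and stub_mid below 0.03 m) or (distance of hex_mid from where it was at the start of the episode above 0.05 m and distance between hex_mid and stub_mid below 0.03 m)).
It also fails if it takes over 138 s, if anything falls off the work surface, if the arm or the gripper's body presses on something with over 40 N, if the wrist force passes 120 N, or if a joint passes its speed limit or range.

## Working session

There is one attempt and no reset: what is moved stays moved. The work goes in short steps, Python scripts to look and compute and a tool call to move; the robot and the scene stay as the last step left them, time stands still between calls to the robot, and variables do not carry over. Pictures are saved under pics/ and viewed, and the job is handed in when it is done.

Besides the shell and the picture viewer there is one more tool, called as name(argument=value, ...) on one line, values as JSON. step_arm: Moves the arm, as the interface text tells. Its arguments: {"type":"object","properties":{"translation":{"type":"array"},"turn":{"type":"array"},"grip":{"type":"array"},"squeeze":{"type":"number"}},"required":["translation","turn","grip"]}

```bash
ls; mkdir -p pics; python3 - <<'E'
from station import ctrl
import cv2
print(ctrl.get_state())
for n in ("scene","top","wrist"):
    im,d=ctrl.get_image(n); cv2.imwrite(f"pics/a_{n}.png",im[:,:,::-1]); m=ctrl.camera_model(n); print(n,m['K'],m['view'])
E
```

```text
pics
{'t': 0.0, 'joint_positions': array([-1.3575051 ,  0.61594314, -0.01264066,  1.42490358,  0.00809657,
        1.10340644, -0.04043421]), 'dq': array([ 0.002071  ,  0.00128396,  0.00018759, -0.00092826,  0.00071973,
       -0.00096278, -0.00207015]), 'effort': array([-6.89780318e-04, -4.58935654e+01,  2.08788025e-01, -1.65743333e+01,
       -6.10539643e-02,  2.06153450e-02,  2.41892012e-04]), 'tool_pos': array([0.15416202, 0.63062782, 0.21746404]), 'tool_rot': array([-1.45450800e-04,  1.19583328e-01,  9.92823310e-01, -1.29719709e-03]), 'ft_force': array([0.42384929, 0.17533487, 0.58730832]), 'wrist_torque': array([-0.01640679, -0.02695275,  0.02062522]), 'finger_gap': 1.0007891919416079}
scene [[515.61684703   0.         281.27401512]
 [  0.         515.61684703 203.9048662 ]
 [  0.           0.           1.        ]] [[ 0.65569142  0.75501959  0.00376482 -0.3282537 ]
 [ 0.65895768 -0.56981882 -0.4910003  -0.30834563]
 [-0.36856958  0.32442554 -0.87115127  1.55992207]
 [ 0.          0.          0.          1.        ]]
top [[413.37633211   0.         277.3448099 ]
 [  0.         413.37633211 206.92087343]
 [  0.           0.           1.        ]] [[ 0.01326169 -0.99987899 -0.00813256  0.00600208]
 [-0.98662844 -0.01176375 -0.16256056  0.54227271]
 [ 0.16244522  0.01017964 -0.98666505  0.91358786]
 [ 0.          0.          0.          1.        ]]
wrist [[327.09659841   0.         278.79676443]
 [  0.         327.09659841 212.09822415]
 [  0.           0.           1.        ]] [[ 2.36827466e-01  9.71551631e-01 -4.23544733e-04 -6.50331152e-01]
 [ 9.32055640e-01 -2.27076761e-01  2.82326812e-01 -3.32569784e-02]
 [ 2.74198897e-01 -6.72575108e-02 -9.59318191e-01  3.90726508e-01]
 [ 0.00000000e+00  0.00000000e+00  0.00000000e+00  1.00000000e+00]]
```

View pics/a_scene.png

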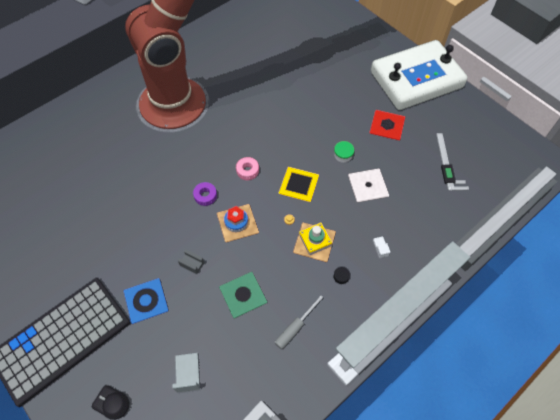

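View pics/a_top.png

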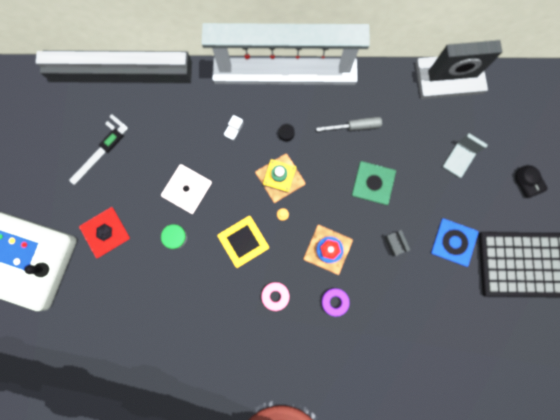

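View pics/a_wrist.png

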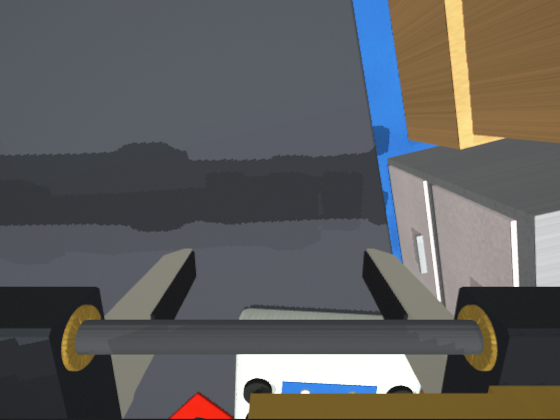

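```bash
python3 - <<'E'
import cv2,numpy as np
s=cv2.imread('pics/a_scene.png');t=cv2.imread('pics/a_top.png')
f=lambda im,y,x,r=45:cv2.resize(im[y-r:y+r,x-r:x+r],(390,290) if 0 else (290,290),interpolation=cv2.INTER_CUBIC)
a=np.hstack([f(s,225,237),f(s,238,315)]);b=np.hstack([f(t,249,330),f(t,177,280)])
cv2.imwrite('pics/crop1.png',np.vstack([a,b]))
E
```

```text
(no output)
```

View pics/crop1.png

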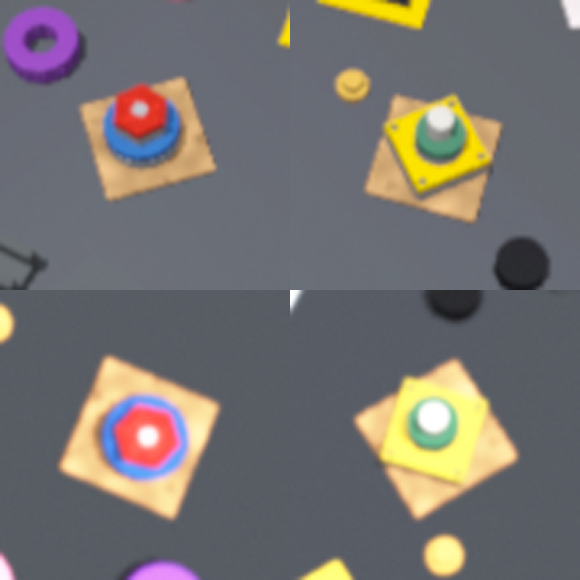

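```bash
cat > h.py <<'E'
from station import ctrl
import numpy as np, cv2
TOPZ=dict(ring_mid=.030,square_mid=.030,disc_mid=.050,hex_mid=.050,stub_mid=.072)
def ray(m,px,z):
    R=m['view'][:3,:3];t=m['view'][:3,3];o=-R.T@t
    px=np.atleast_2d(px).astype(float)
    d=np.c_[(px[:,0]-m['K'][0,2])/m['K'][0,0],(px[:,1]-m['K'][1,2])/m['K'][1,1],np.ones(len(px))]@R
    return o+d*((z-o[2])/d[:,2])[:,None]
def cloud(m,depth,mask):
    v,u=np.nonzero(mask&(depth>0));d=depth[v,u]
    p=np.c_[(u-m['K'][0,2])/m['K'][0,0]*d,(v-m['K'][1,2])/m['K'][1,1]*d,d]
    return (p-m['view'][:3,3])@m['view'][:3,:3]
E
python3 - <<'E'
from h import *
for c in ("top","scene"):
    im,dep=ctrl.get_image(c);m=ctrl.camera_model(c)
    for n in ["ring","square","disc","hex","stub","pad_blue","pad_yellow","pad_green","pad_red","pad_white"]:
        for r in ctrl.cut_out(c,n+"_mid")[:3]:
            reg=r['region'];P=cloud(m,dep,reg)
            if len(P)<5: continue
            z=np.percentile(P[:,2],90) if 'pad' not in n else .006
            v,u=np.nonzero(reg)
            if 'pad' in n:
                q=cv2.minAreaRect(np.c_[u,v].astype(np.float32));pc=q[0]
                W=ray(m,cv2.boxPoints(q),z);ctr=W.mean(0);ex=np.linalg.norm(W[0]-W[1]),np.linalg.norm(W[1]-W[2])
                W2=ray(m,np.c_[u,v],z)
                print(c,n,round(r['score'],2),'px',np.round(pc),'ctr',np.round(ctr,4),'mean',np.round(W2.mean(0),4),'size',np.round(ex,3),'ang',np.round(np.degrees(np.arctan2(*(W[1]-W[0])[1::-1])),1))
            else:
                T=P[P[:,2]>z-.006];
                print(c,n,round(r['score'],2),'pt',np.round(r['point']),'ztop',round(z,4),'mid',np.round((T.max(0)+T.min(0))/2,4),'ext',np.round(np.ptp(T,axis=0),3),len(P))
print(ctrl.get_state()['t'])
E
```

```text
top ring 0.68 pt [297. 271.] ztop 0.0254 mid [0.3401 0.0157 0.0236] ext [0.061 0.06  0.008] 505
top ring 0.65 pt [303. 341.] ztop 0.0254 mid [ 0.3286 -0.1215  0.0241] ext [0.06  0.059 0.009] 505
top ring 0.59 pt [252. 319.] ztop 0.0315 mid [ 0.4477 -0.109   0.0384] ext [0.06  0.058 0.026] 251
top square 0.84 pt [181. 281.] ztop 0.0317 mid [0.6222 0.0088 0.0398] ext [0.073 0.074 0.028] 520
top disc 0.74 pt [175. 278.] ztop 0.0517 mid [0.6245 0.0112 0.059 ] ext [0.039 0.035 0.025] 151
top disc 0.46 pt [135. 286.] ztop 0.0213 mid [ 0.7358 -0.0069  0.0216] ext [0.04  0.037 0.012] 217
top stub 0.48 pt [173. 275.] ztop 0.0733 mid [0.6219 0.0099 0.0722] ext [0.017 0.018 0.006] 68
top stub 0.42 pt [243. 454.] ztop 0.0077 mid [ 0.471  -0.4087  0.0065] ext [0.107 0.11  0.009] 1432
top pad_blue 0.56 px [455. 242.] ctr [ 0.4706 -0.4082  0.006 ] mean [ 0.4703 -0.4075  0.006 ] size [0.094 0.094] ang -20.7
top pad_yellow 0.58 px [243. 241.] ctr [0.4663 0.0939 0.006 ] mean [0.466  0.0937 0.006 ] size [0.09  0.091] ang -57.9
top pad_yellow 0.45 px [104. 232.] ctr [0.4841 0.4268 0.006 ] mean [0.4838 0
[... 1130 characters left out ...]
x 0.69 pt [217. 235.] ztop 0.0517 mid [ 0.447  -0.1111  0.0505] ext [0.042 0.04  0.01 ] 218
scene pad_blue 0.78 px [145. 300.] ctr [ 0.4702 -0.4091  0.006 ] mean [ 0.4718 -0.4092  0.006 ] size [0.093 0.094] ang 67.4
scene pad_yellow 0.74 px [299. 183.] ctr [0.4668 0.0938 0.006 ] mean [0.4675 0.0935 0.006 ] size [0.094 0.095] ang 125.3
scene pad_green 0.91 px [243. 294.] ctr [ 0.6126 -0.2215  0.006 ] mean [ 0.6131 -0.2216  0.006 ] size [0.093 0.09 ] ang 76.0
scene pad_red 0.68 px [387. 125.] ctr [0.4855 0.4247 0.006 ] mean [0.4856 0.4249 0.006 ] size [0.093 0.091] ang 124.1
scene pad_white 0.87 px [368. 185.] ctr [0.594 0.235 0.006] mean [0.5942 0.234  0.006 ] size [0.1   0.094] ang 62.3
1.25
```

Top picture: the stacks are at (330,249), blue ring with the red hexagon, and at (280,177), yellow square, green disc and stub. The masters' look-alikes are the pink ring (275,297), purple ring (336,302) and black disc (286,132). The green round (173,237) is loose on the table, so it isn't in a stack. The measured heights (30, 50 and 72 mm) match the two stacks.

I'll start with the stub and turn the tool to line up with the world axes.

step_arm(translation=[[0, 0, 0], [0, 0, 0], [0, 0, 0], [-0.75, -1, 0], [-0.75, -1, 0], [-0.75, -1, 0], [-0.75, -1, 0], [-0.75, -1, 0]], turn=[[0, 0, -1], [0, 0, -1], [0, 0, -0.29], [0, 0, 0], [0, 0, 0], [0, 0, 0], [0, 0, 0], [0, 0, 0]], grip=[-1, -1, -1, -1, -1, -1, -1, -1], squeeze=20)

```text
t: 2.25
tool_pos: [0.2488, 0.5056, 0.2188]
tool_rot: [0.0, 0.001, 1.0, 0.0]
ft_force: [0.6, 0.3, -0.4]
finger_gap: 0.999
```

step_arm(translation=[[-0.75, -1, 0], [-0.75, -1, 0], [-0.75, -1, 0], [-0.75, -1, 0], [-0.75, -1, 0], [-0.75, -1, 0], [-0.75, -1, 0], [-0.75, -1, 0]], turn=[[0, 0, 0], [0, 0, 0], [0, 0, 0], [0, 0, 0], [0, 0, 0], [0, 0, 0], [0, 0, 0], [0, 0, 0]], grip=[-1, -1, -1, -1, -1, -1, -1, -1])

```text
t: 3.25
tool_pos: [0.3988, 0.3056, 0.2189]
tool_rot: [0.0, 0.0, 1.0, 0.0]
ft_force: [0.1, -0.5, -0.6]
finger_gap: 0.998
```

step_arm(translation=[[-0.75, -1, 0], [-0.75, -1, 0], [-0.75, -1, 0], [-0.75, -1, 0], [-0.75, -1, 0], [-0.75, -1, 0], [0, 0, 0], [0, 0, 0]], turn=[[0, 0, 0], [0, 0, 0], [0, 0, 0], [0, 0, 0], [0, 0, 0], [0, 0, 0], [0, 0, 0], [0, 0, 0]], grip=[-1, -1, -1, -1, -1, -1, -1, -1])

```text
t: 4.25
tool_pos: [0.51, 0.1575, 0.2186]
tool_rot: [-0.0, -0.0, 1.0, 0.0]
ft_force: [-0.2, -0.2, -0.6]
finger_gap: 0.999
```

```bash
python3 - <<'E'
from h import *
im,d=ctrl.get_image("wrist"); cv2.imwrite("pics/w1.png",im[:,:,::-1]); m=ctrl.camera_model("wrist")
print(-m['view'][:3,:3].T@m['view'][:3,3], m['view'][2,:3])
E
```

```text
[0.43122209 0.15839621 0.38490239] [ 0.28197326  0.0030532  -0.95941741]
```

View pics/w1.png

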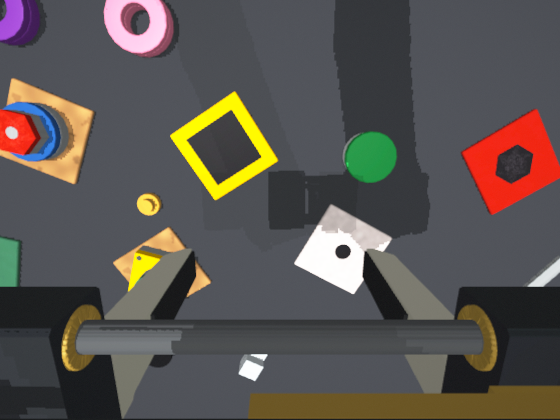

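step_arm(translation=[[-0.75, -0.99, 0], [-0.75, -0.99, 0], [-0.75, -0.99, 0], [-0.75, -0.99, 0], [-0.75, -0.99, 0], [-0.75, -0.99, 0], [0, 0, 0], [0, 0, 0]], turn=[[0, 0, 0], [0, 0, 0], [0, 0, 0], [0, 0, 0], [0, 0, 0], [0, 0, 0], [0, 0, 0], [0, 0, 0]], grip=[-1, -1, -1, -1, -1, -1, -1, -1])

```text
t: 5.3
tool_pos: [0.6223, 0.0104, 0.2185]
tool_rot: [-0.001, -0.001, 1.0, 0.001]
ft_force: [-1.1, 0.3, -0.2]
finger_gap: 1.003
```

```bash
cat >> h.py <<'E'
def look(name,tag,cam="wrist"):
    im,d=ctrl.get_image(cam); m=ctrl.camera_model(cam); cv2.imwrite(f"pics/{tag}.png",im[:,:,::-1])
    return im,d,m
def meas(cam,n,dep,m,z,tag=True):
    for r in ctrl.cut_out(cam,n+"_mid")[:2]:
        v,u=np.nonzero(r['region'])
        if len(v)<20: continue
        W=ray(m,np.c_[u,v],z); P=cloud(m,dep,r['region']); T=P[P[:,2]>z-.003]
        T=T[T[:,2]<z+.006]
        q=cv2.minAreaRect((W[:,:2]*1000).astype(np.float32))
        print(cam,n,round(r['score'],2),'px',int(u.mean()),int(v.mean()),'rayrect',np.round(q[0],1),np.round(q[1],1),round(q[2],1),
         'top pts mean',np.round(T[:,:2].mean(0)*1000,1) if len(T) else None,'mid',np.round((T.max(0)+T.min(0))*500,1) if len(T) else None,np.round(np.ptp(T,axis=0)*1000) if len(T) else None)
E
python3 - <<'E'
from h import *
im,d,m=look(0,"w2")
for n,z in (("stub",.072),("disc",.05),("square",.03),("pad_yellow",.006),("pad_green",.006)): meas("wrist",n,d,m,z)
E
```

```text
wrist stub 0.86 px 278 197 rayrect [620.8  11.3] [23.3 17.8] 0.2 top pts mean [622.6  11.5] mid [623.   11.3  71.6] [20. 18.  5.]
wrist disc 0.86 px 278 193 rayrect [623.3  11.9] [42.  39.1] 0.2 top pts mean [623.6  11.7] mid [624.8  11.9  50.5] [39. 39.  7.]
wrist disc 0.79 px 265 275 rayrect [717.3  -3.2] [43.8 36.4] 0.1 top pts mean None mid None None
wrist square 0.83 px 277 185 rayrect [622.6  11.1] [62.5 65.4] 73.7 top pts mean [619.1  10.5] mid [623.1  10.8  30.1] [75. 75.  6.]
wrist pad_yellow 0.56 px 278 193 rayrect [633.7  12. ] [47.6 44.2] 0.2 top pts mean None mid None None
wrist pad_green 0.95 px 81 175 rayrect [ 613.  -217.9] [92.1 91.6] 74.9 top pts mean [ 611.8 -217.9] mid [ 613.6 -218.3    6. ] [107. 108.   6.]
```

View pics/w2.png

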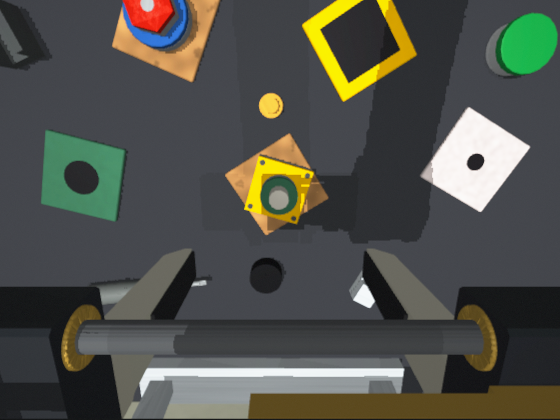

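step_arm(translation=[[0, 0.04, 1], [0, 0, 1], [0, 0, 1], [0, 0, 1], [0, 0, 1], [0, 0, 1], [0, 0, 0.55], [0, 0, 0]], turn=[[0, 0, 0], [0, 0, 0], [0, 0, 0], [0, 0, 0], [0, 0, 0], [0, 0, 0], [0, 0, 0], [0, 0, 0]], grip=[-1, -1, -1, -1, -1, -1, -1, -1], squeeze=15)

```text
t: 6.6
tool_pos: [0.6225, 0.009, 0.0542]
tool_rot: [-0.001, -0.0, 1.0, -0.0]
ft_force: [0.4, -0.6, 0.9]
finger_gap: 1.002
```

step_arm(translation=[[0, 0, 0], [0, 0, 0], [0, 0, 0], [0, 0, 0], [0, 0, 0], [0, 0, 0]], turn=[[0, 0, 0], [0, 0, 0], [0, 0, 0], [0, 0, 0], [0, 0, 0], [0, 0, 0]], grip=[0.1, 0.3, 0.5, 0.7, 1, 1])

```text
t: 7.35
tool_pos: [0.6231, 0.0089, 0.0549]
tool_rot: [-0.0, -0.0, 1.0, -0.0]
ft_force: [-0.2, -0.4, -0.6]
finger_gap: 0.408
```

step_arm(translation=[[0, 0, 0], [0, 0, 0], [0, 0, 0], [0, 0, 0], [0, 0, -0.4], [0, 0, 0]], turn=[[0, 0, 0], [0, 0, 0], [0, 0, 0], [0, 0, 0], [0, 0, 0], [0, 0, 0]], grip=[1, 1, 1, 1, 1, 1])

```text
t: 8.1
tool_pos: [0.624, 0.0089, 0.0661]
tool_rot: [0.001, -0.0, 1.0, -0.0]
ft_force: [-0.3, -0.6, -0.5]
finger_gap: 0.202
```

```bash
python3 - <<'E'
from h import *
print(ctrl.get_state()['tool_pos'],ctrl.get_state()['tool_pos'])
im,d,m=look(0,"w3")
print(ctrl.get_state()['tool_pos'],ctrl.get_state()['finger_gap'])
E
```

```text
[0.62402628 0.00885397 0.06607093] [0.62402628 0.00885397 0.06607093]
[0.62363839 0.00886531 0.06565048] 0.19938169429313077
```

View pics/w3.png

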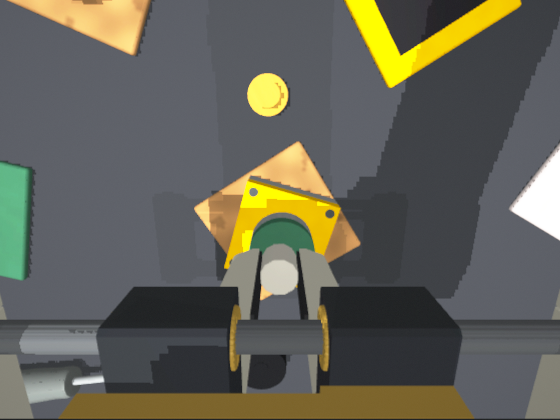

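step_arm(translation=[[0, 0, -0.8], [0, 0, -0.8], [0.14, 1, 0], [0.14, 1, 0], [0.14, 1, 0], [0.14, 1, 0], [0.14, 1, 0], [0.14, 1, 0]], turn=[[0, 0, 0], [0, 0, 0], [0, 0, 0], [0, 0, 0], [0, 0, 0], [0, 0, 0], [0, 0, 0], [0, 0, 0]], grip=[1, 1, 1, 1, 1, 1, 1, 1])

```text
t: 9.15
tool_pos: [0.6019, 0.1597, 0.1049]
tool_rot: [-0.0, -0.0, 1.0, -0.0]
ft_force: [-0.3, -0.7, 0.1]
finger_gap: 0.199
```

step_arm(translation=[[0.14, 1, 0], [0.14, 1, 0], [0.12, 1, 0], [0, 0, 0], [0, 0, 0]], turn=[[0, 0, 0], [0, 0, 0], [0, 0, 0], [0, 0, 0], [0, 0, 0]], grip=[1, 1, 1, 1, 1])

```text
t: 9.78
tool_pos: [0.5924, 0.2321, 0.1048]
tool_rot: [0.0, 0.001, 1.0, -0.001]
ft_force: [-0.4, 0.3, -0.2]
finger_gap: 0.2
```

```bash
python3 - <<'E'
from h import *
im,d,m=look(0,"w4")
meas("wrist","pad_white",d,m,.006)
# black dot
P=np.array([[.59,.235,.006]])
g=cv2.cvtColor(im,cv2.COLOR_RGB2HSV)
meas("wrist","stub",d,m,.11)
print(ctrl.get_state()['tool_pos'],ctrl.get_state()['finger_gap'])
E
```

```text
wrist pad_white 0.16 px 94 55 rayrect [466.9  96.9] [91.3 91.3] 32.1 top pts mean [471.3  96.1] mid [480.9  96.2   6.2] [ 93. 121.   6.]
wrist stub 0.64 px 278 269 rayrect [593.8 232.8] [19.6 29.8] 89.0 top pts mean [584.4 232.3] mid [585.8 232.5 111.5] [ 8. 19.  9.]
wrist stub 0.5 px 33 252 rayrect [587.2  99.6] [31.9 50.1] 76.3 top pts mean None mid None None
[0.59265115 0.23179138 0.10491858] 0.204924037670232
```

View pics/w4.png

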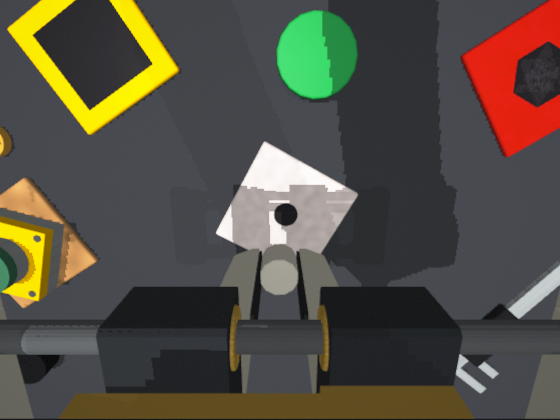

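```bash
python3 - <<'E'
from h import *
m=ctrl.camera_model("wrist")
print(ray(m,[[286,214.5],[264,142],[358,192],[217,234]],.006), ray(m,[[279,269]],.105+.017))
E
```

```text
[[0.59422278 0.23894144 0.006     ]
 [0.53399119 0.22119758 0.006     ]
 [0.57482856 0.29860951 0.006     ]
 [0.61166834 0.17954624 0.006     ]] [[0.58760589 0.2329438  0.122     ]]
```

step_arm(translation=[[-0.02, 0.16, 1], [0, 0, 1], [0, 0, 1], [0, 0, 0.5], [0, 0, 0.24], [0, 0, 0], [0, 0, 0]], turn=[[0, 0, 0], [0, 0, 0], [0, 0, 0], [0, 0, 0], [0, 0, 0], [0, 0, 0], [0, 0, 0]], grip=[1, 1, 1, 1, 1, 1, 1])

```text
t: 10.8
tool_pos: [0.5932, 0.2381, 0.0123]
tool_rot: [0.001, 0.0, 1.0, 0.0]
ft_force: [-0.7, 0.6, -0.3]
finger_gap: 0.204
```

step_arm(translation=[[0, 0, 0.04], [0, 0, 0], [0, 0, 0], [0, 0, 0], [0, 0, 0], [0, 0, -1], [0, 0, -1], [0, 0, -1]], turn=[[0, 0, 0], [0, 0, 0], [0, 0, 0], [0, 0, 0], [0, 0, 0], [0, 0, 0], [0, 0, 0], [0, 0, 0]], grip=[1, 0.5, 0.3, 0, -0.5, -1, -1, -1])

```text
t: 11.8
tool_pos: [0.5925, 0.2378, 0.0861]
tool_rot: [-0.0, -0.0, 1.0, -0.0]
ft_force: [-1.5, -0.1, -0.2]
finger_gap: 0.842
```

step_arm(translation=[[0, 0, -1], [0, 0, -1], [0, 0, -0.8], [-0.12, -1, 0], [-0.12, -1, 0], [-0.12, -1, 0], [-0.12, -1, 0], [-0.12, -1, 0]], turn=[[0, 0, 0], [0, 0, 0], [0, 0, 0], [0, 0, 0], [0, 0, 0], [0, 0, 0], [0, 0, 0], [0, 0, 0]], grip=[-1, -1, -1, -1, -1, -1, -1, -1])

```text
t: 12.8
tool_pos: [0.6076, 0.112, 0.1554]
tool_rot: [-0.0, -0.0, 1.0, -0.0]
ft_force: [-0.3, -0.0, -0.8]
finger_gap: 1.0
```

step_arm(translation=[[-0.14, -1, 0], [-0.14, -1, 0], [-0.14, -1, 0], [-0.14, -1, 0], [0, 0, 0], [0, 0, 0]], turn=[[0, 0, 0], [0, 0, 0], [0, 0, 0], [0, 0, 0], [0, 0, 0], [0, 0, 0]], grip=[-1, -1, -1, -1, -1, -1])

```text
t: 13.55
tool_pos: [0.6214, 0.0147, 0.1553]
tool_rot: [-0.0, -0.001, 1.0, 0.001]
ft_force: [0.7, 0.1, 0.1]
finger_gap: 0.997
```

```bash
python3 - <<'E'
from h import *
im,d,m=look(0,"w5")
for n,z in (("stub",.028),("disc",.05),("square",.03),("pad_white",.006),("pad_green",.006)): meas("wrist",n,d,m,z)
print(ctrl.get_state()['tool_pos'])
im,d,m=look(0,"s5","scene")
for n,z in (("stub",.028),("pad_white",.006)): meas("scene",n,d,m,z)
E
```

```text
wrist stub 0.71 px 517 172 rayrect [591.2 232.2] [33.5 19.4] 78.0 top pts mean [592.3 238. ] mid [592.4 238.7  27.9] [19. 20.  6.]
wrist disc 0.81 px 259 302 rayrect [710.2  -2.5] [38.4 35.1] 0.1 top pts mean None mid None None
wrist disc 0.68 px 273 212 rayrect [623.   11.3] [43.4 40.7] 19.7 top pts mean [624.4  11.8] mid [625.   11.9  49.7] [40. 39.  5.]
wrist square 0.73 px 517 171 rayrect [590.7 231. ] [33.8 19.7] 78.2 top pts mean [592.4 238.7] mid [592.4 238.9  28.9] [19. 20.  4.]
wrist square 0.59 px 273 197 rayrect [621.9  11.7] [62.3 65.3] 73.2 top pts mean [617.1  11.5] mid [622.5  11.5  30.1] [74. 74.  6.]
wrist pad_white 0.96 px 504 168 rayrect [593.2 237.5] [91.9 89.6] 60.6 top pts mean [591.4 234.9] mid [593.4 234.3   6.2] [120. 111.   6.]
wrist pad_green 0.75 px 43 187 rayrect [ 614.2 -214.1] [86.7 91.2] 75.6 top pts mean [ 612.  -214.6] mid [ 613.8 -215.5    5.9] [107. 102.   6.]
wrist pad_green 0.61 px 118 6 rayrect [ 456.2 -121.7] [13.5 48.1] 0.2 top pts mean None mid None None
[0.62155207 0.01395192 0.15540904]
scene stub 0.47 px 368 181 rayrect [596.3 230.1] [21.5 35.5] 44.0 top pts mean [591.4 236.6] mid [591.  238.2  28.3] [18. 16.  6.]
scene pad_white 0.62 px 370 186 rayrect [594.5 234. ] [94.  92.1] 63.2 top pts mean [602.7 236.1] mid [604.9 234.9   7.4] [ 94. 115.   9.]
```

View pics/w5.png

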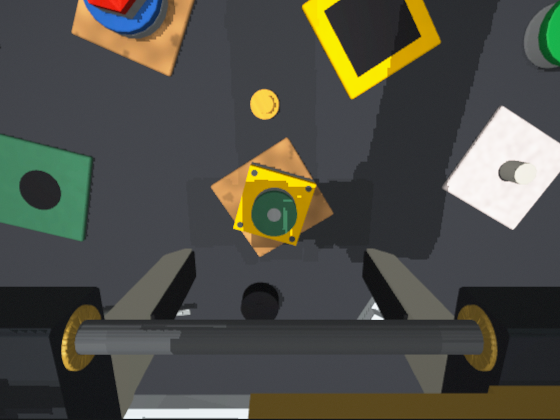

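View pics/s5.png

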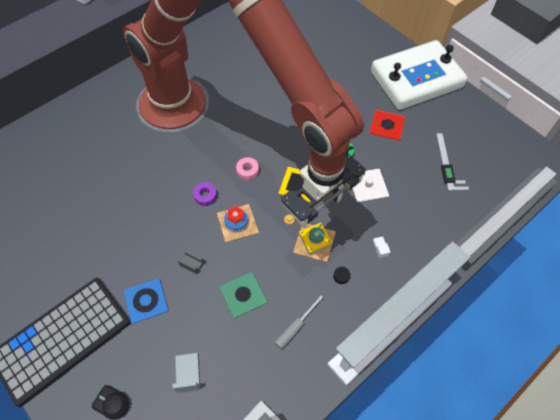

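step_arm(translation=[[-0.12, -0.12, 1], [0, 0, 1], [0, 0, 1], [0, 0, 1], [0, 0, 0.83], [0, 0, 0], [0, 0, 0]], turn=[[0, 0, 0], [0, 0, 0], [0, 0, 0], [0, 0, 0], [0, 0, 0], [0, 0, 0], [0, 0, 0]], grip=[-1, -1, -1, -1, -1, -1, -0.5], squeeze=35)

```text
t: 14.88
tool_pos: [0.6253, 0.0099, 0.0354]
tool_rot: [0.001, 0.0, 1.0, -0.0]
ft_force: [0.4, -0.3, -0.2]
finger_gap: 0.936
```

step_arm(translation=[[0, 0, 0], [0, 0, 0], [0, 0, 0], [0, 0, 0], [0, 0, 0], [0, 0, 0], [0, 0, 0]], turn=[[0, 0, 0], [0, 0, 0], [0, 0, 0], [0, 0, 0], [0, 0, 0], [0, 0, 0], [0, 0, 0]], grip=[-0.2, 0.1, 0.4, 1, 1, 1, 1])

```text
t: 15.75
tool_pos: [0.6246, 0.01, 0.0347]
tool_rot: [-0.0, -0.0, 1.0, 0.0]
ft_force: [0.4, 0.0, 0.9]
finger_gap: 0.421
```

step_arm(translation=[[0, 0, 0], [0, 0, -0.4], [0, 0, -1], [0, 0, -1], [0.05, -1, 0], [0.05, -1, 0], [0.05, -1, 0], [0.05, -1, 0]], turn=[[0, 0, 0], [0, 0, 0], [0, 0, 0], [0, 0, 0], [0, 0, 0], [0, 0, 0], [0, 0, 0], [0, 0, 0]], grip=[1, 1, 1, 1, 1, 1, 1, 1])

```text
t: 16.75
tool_pos: [0.6194, -0.091, 0.095]
tool_rot: [-0.0, -0.0, 1.0, -0.0]
ft_force: [0.3, -0.3, -2.0]
finger_gap: 0.424
```

step_arm(translation=[[0.06, -1, 0], [0.06, -1, 0], [0.06, -1, 0], [0.06, -1, 0], [0.06, -1, 0], [0, -0.22, 0], [0, 0, 0]], turn=[[0, 0, 0], [0, 0, 0], [0, 0, 0], [0, 0, 0], [0, 0, 0], [0, 0, 0], [0, 0, 0]], grip=[1, 1, 1, 1, 1, 1, 1])

```text
t: 17.62
tool_pos: [0.6121, -0.22, 0.0947]
tool_rot: [-0.0, 0.0, 1.0, 0.0]
ft_force: [-0.0, 0.3, -0.9]
finger_gap: 0.422
```

```bash
python3 - <<'E'
from h import *
im,d,m=look(0,"w6")
meas("wrist","pad_green",d,m,.006)
meas("wrist","square",d,m,.03)
s=ctrl.get_state();print(s['tool_pos'],s['finger_gap'])
E
```

```text
wrist pad_green 0.6 px 277 201 rayrect [ 612.2 -218.2] [90.7 90.4] 75.9 top pts mean [ 600.3 -218.9] mid [ 602.8 -218.4    5.9] [ 87. 108.   5.]
wrist square 0.81 px 539 232 rayrect [619.4 -27. ] [76.5 39.5] 13.8 top pts mean [627.8 -13.9] mid [621.  -12.7  29.9] [62. 29.  6.]
[ 0.61253529 -0.21844185  0.09465586] 0.423379833354059
```

View pics/w6.png

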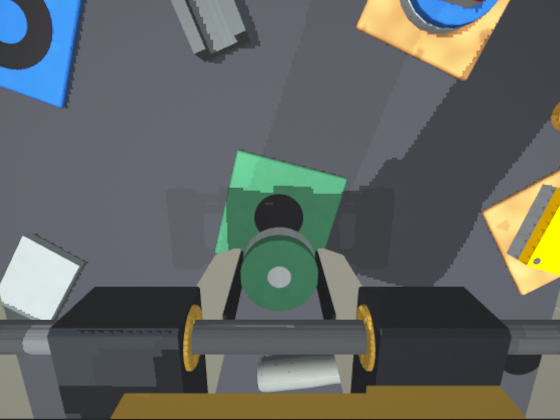

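step_arm(translation=[[0, 0, 1], [0, 0, 1], [0, 0, 0.8], [0, 0, 0.4], [0, 0, 0.16], [0, 0, 0], [0, 0, 0]], turn=[[0, 0, 0], [0, 0, 0], [0, 0, 0], [0, 0, 0], [0, 0, 0], [0, 0, 0], [0, 0, 0]], grip=[1, 1, 1, 1, 1, 1, 1])

```text
t: 18.65
tool_pos: [0.6128, -0.2209, 0.0114]
tool_rot: [0.001, 0.0, 1.0, -0.0]
ft_force: [-0.3, -0.0, -1.8]
finger_gap: 0.425
```

step_arm(translation=[[0, 0, 0], [0, 0, 0], [0, 0, 0], [0, 0, 0], [0, 0, -1], [0, 0, -1], [0, 0, -1], [0, 0, -1]], turn=[[0, 0, 0], [0, 0, 0], [0, 0, 0], [0, 0, 0], [0, 0, 0], [0, 0, 0], [0, 0, 0], [0, 0, 0]], grip=[0.05, -0.1, -0.4, -1, -1, -1, -1, -1])

```text
t: 19.65
tool_pos: [0.612, -0.2206, 0.1115]
tool_rot: [-0.0, -0.0, 1.0, -0.0]
ft_force: [-0.3, -0.2, 0.2]
finger_gap: 1.001
```

step_arm(translation=[[0, 0, -1], [0.94, 0.63, -0.2], [0.94, 0.63, -0.1], [0.94, 0.63, -0.1], [0.94, 0.63, -0.1], [0.94, 0.63, -0.1], [0.94, 0.63, 0], [0.94, 0.63, 0]], turn=[[0, 0, 0], [0, 0, 0], [0, 0, 0], [0, 0, 0], [0, 0, 0], [0, 0, 0], [0, 0, 0], [0, 0, 0]], grip=[-1, -1, -1, -1, -1, -1, -1, -1])

```text
t: 20.65
tool_pos: [0.4469, -0.1099, 0.1509]
tool_rot: [0.0, -0.0, 1.0, -0.0]
ft_force: [-0.2, -0.7, -0.7]
finger_gap: 1.003
```

step_arm(translation=[[0, 0, 0], [0, 0, 0]], turn=[[0, 0, 0], [0, 0, 0]], grip=[-1, -1])

```text
t: 20.9
tool_pos: [0.4489, -0.111, 0.151]
tool_rot: [0.001, 0.0, 1.0, -0.0]
ft_force: [-0.1, 0.6, 0.5]
finger_gap: 1.002
```

```bash
python3 - <<'E'
from h import *
im,d,m=look(0,"w7")
for n,z in (("hex",.05),("ring",.03),("disc",.026),("pad_green",.006),("pad_blue",.006),("pad_yellow",.006)): meas("wrist",n,d,m,z)
hsv=cv2.cvtColor(im,cv2.COLOR_RGB2HSV)
r=ctrl.cut_out("wrist","hex_mid")[0]['region']
# top face: red within region and depth-high
P=np.zeros(im.shape[:2]+(3,));v,u=np.nonzero(d>0);P[v,u]=cloud(m,d,d>0)
c=ray(m,[[u[r[v,u]].mean(),v[r[v,u]].mean()]],.05)[0]
msk=(P[:,:,2]>.0465)&(P[:,:,2]<.058)&(np.hypot(P[:,:,0]-c[0],P[:,:,1]-c[1])<.035)
v,u=np.nonzero(msk);W=ray(m,np.c_[u,v],.05)[:,:2]*1000
hull=cv2.convexHull(W.astype(np.float32))[:,0]
(cx,cy),_=cv2.minEnclosingCircle(hull)
best=[]
for a in range(0,60,2):
    w=[];s=[]
    for k in range(3):
        t=np.radians(a+60*k);p=W@[np.cos(t),np.sin(t)];w.append(np.percentile(p,99.5)-np.percentile(p,.5))
    best.append((sum(w)/3,a,np.round(w,1)))
print((cx,cy),W.mean(0),sorted(best,key=lambda x:x[0])[:4])
print(ctrl.get_state()['tool_pos'])
E
```

```text
wrist hex 0.61 px 281 207 rayrect [ 445.4 -107.8] [47.2 39.7] 18.5 top pts mean [ 446.7 -107.4] mid [ 446.8 -107.6   49.9] [43. 44.  6.]
wrist ring 0.93 px 278 193 rayrect [ 445.7 -109.1] [61.9 60.5] 14.9 top pts mean [ 439.6 -110.4] mid [ 447.7 -108.9   30.5] [61. 60.  7.]
wrist ring 0.86 px 427 77 rayrect [341.7  11.1] [59.7 66.1] 13.9 top pts mean None mid None None
wrist disc 0.67 px 176 360 rayrect [ 622.9 -219.9] [36.7 15.5] 90.0 top pts mean [ 622.  -219.9] mid [ 622.7 -219.9   26.4] [17. 37.  4.]
wrist pad_green 0.9 px 194 345 rayrect [ 613.8 -211.5] [75.4 94.1] 74.4 top pts mean [ 621. -205.] mid [ 617.1 -212.5    5.5] [98. 94.  5.]
wrist pad_green 0.39 px 175 360 rayrect [ 641.  -227.8] [40. 18.] 90.0 top pts mean None mid None None
wrist pad_blue 0.9 px 14 225 rayrect [ 481.4 -373.8] [33.3 92.1] 76.4 top pts mean [ 476.8 -375.6] mid [ 480.2 -375.4    5.5] [94. 52.  5.]
wrist pad_yellow 0.88 px 484 213 rayrect [466.5  94.6] [92.  90.1] 31.9 top pts mean [464.5  94.2] mid [466.3  95.    6.3] [119. 119.   7.]
(447.0624084472656, -107.52493286132812) [ 446.92252268 -107.43148691] [(np.float64(39.83562079610197), 44, array([39.9, 39.4, 40.2])), (np.float64(39.84476242869163), 46, array([39.9, 39.4, 40.3])), (np.float64(39.84901606793884), 48, array([39.9, 39.4, 40.2])), (np.float64(39.96138816632279), 50, array([39.9, 39.6, 40.4]))]
[ 0.44782269 -0.11055616  0.15053994]
```

View pics/w7.png

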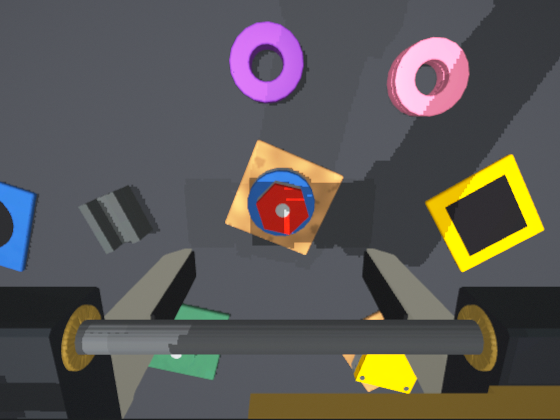

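step_arm(translation=[[0.03, 0.08, 0], [0, 0, 0.5], [0, 0, 1], [0, 0, 1], [0, 0, 1], [0, 0, 1], [0, 0, 0.15], [0, 0, 0]], turn=[[0, 0, 0], [0, 0, -1], [0, 0, -1], [0, 0, -0.9], [0, 0, 0], [0, 0, 0], [0, 0, 0], [0, 0, 0]], grip=[-1, -1, -1, -1, -1, -1, -1, -1])

```text
t: 22.3
tool_pos: [0.4471, -0.1083, 0.0347]
tool_rot: [0.0, -0.151, 0.988, -0.0]
ft_force: [-0.5, -0.0, 0.4]
finger_gap: 1.001
```

step_arm(translation=[[0, 0, 0], [0, 0, 0], [0, 0, 0], [0, 0, 0], [0, 0, 0], [0, 0, 0], [0, 0, 0], [0, 0, 0]], turn=[[0, 0, 0], [0, 0, 0], [0, 0, 0], [0, 0, 0], [0, 0, 0], [0, 0, 0], [0, 0, 0], [0, 0, 0]], grip=[-0.5, -0.2, 0, 0.2, 1, 1, 1, 1])

```text
t: 23.3
tool_pos: [0.4468, -0.1083, 0.0344]
tool_rot: [-0.0, -0.151, 0.988, -0.0]
ft_force: [-0.1, 0.7, 0.5]
finger_gap: 0.423
```

step_arm(translation=[[0, 0, -0.4], [0, 0, -1], [0, 0, -1], [0, 0, -0.6], [0, 0, 0], [0, 0, 0]], turn=[[0, 0, 0], [0, 0, 0], [0, 0, 0], [0, 0, 1], [0, 0, 1], [0, 0, 0.9]], grip=[1, 1, 1, 1, 1, 1])

```text
t: 24.05
tool_pos: [0.4466, -0.1083, 0.1101]
tool_rot: [0.0, 0.002, 1.0, 0.0]
ft_force: [-0.6, -0.4, -2.0]
finger_gap: 0.425
```

```bash
python3 - <<'E'
from h import *
im,d,m=look(0,"t8","top")
P=np.zeros(im.shape[:2]+(3,));k=d>0;P[k]=cloud(m,d,k)
for s in (np.s_[210:310,0:90],):
    Q=P[s].reshape(-1,3);Q=Q[Q[:,2]>.012]
    for y in np.arange(.44,.72,.02):
        q=Q[(Q[:,1]>y)&(Q[:,1]<y+.02)]
        if len(q): print(round(y,2),len(q),'x',q[:,0].min().round(3),q[:,0].max().round(3),'zmax',q[:,2].max().round(3))
im,d,m=look(0,"w8")
for n,z in (("ring",.03),): meas("wrist",n,d,m,z)
s=ctrl.get_state();print(s['tool_pos'],s['tool_rot'],s['joint_positions'])
E
```

```text
0.48 171 x 0.426 0.474 zmax 0.05
0.5 556 x 0.359 0.479 zmax 0.053
0.52 936 x 0.306 0.485 zmax 0.108
0.54 736 x 0.302 0.492 zmax 0.107
0.56 652 x 0.306 0.498 zmax 0.055
0.58 718 x 0.312 0.504 zmax 0.057
0.6 734 x 0.318 0.511 zmax 0.057
0.62 663 x 0.325 0.517 zmax 0.055
0.64 171 x 0.405 0.522 zmax 0.056
0.66 4 x 0.524 0.526 zmax 0.035
wrist ring 0.97 px 447 73 rayrect [340.2   9.6] [66.5 59.7] 86.4 top pts mean None mid None None
wrist ring 0.73 px 258 56 rayrect [ 330.3 -120.9] [58.9 58.9] 62.3 top pts mean None mid None None
[ 0.44659746 -0.1082255   0.10966437] [-1.40345972e-04 -8.30662430e-04  9.99999644e-01 -4.90725955e-05] [ 0.18751842  0.48818582  0.00362265  2.08296087 -0.00286791  0.57070742
  1.76558937]
```

View pics/t8.png

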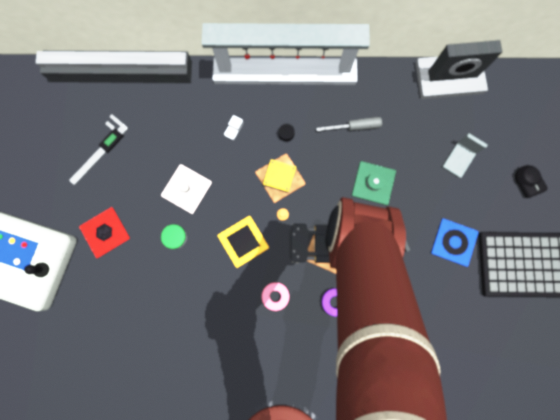

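View pics/w8.png

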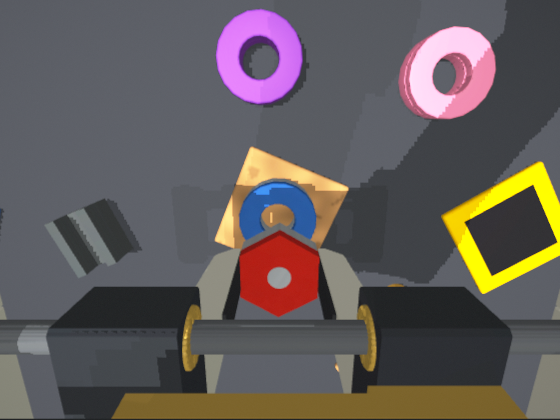

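step_arm(translation=[[-0.07, 1, 0], [-0.07, 1, 0], [-0.07, 1, 0], [-0.07, 1, 0], [-0.07, 1, 0], [-0.07, 1, 0], [-0.07, 1, 0], [-0.07, 1, 0]], turn=[[0, 0, 0], [0, 0, 0], [0, 0, 0], [0, 0, 0], [0, 0, 0], [0, 0, 0], [0, 0, 0], [0, 0, 0]], grip=[1, 1, 1, 1, 1, 1, 1, 1])

```text
t: 25.2
tool_pos: [0.4607, 0.0924, 0.1094]
tool_rot: [-0.0, -0.001, 1.0, -0.0]
ft_force: [-0.4, 0.2, -1.6]
finger_gap: 0.428
```

step_arm(translation=[[-0.07, 1, 0], [-0.07, 1, 0], [-0.07, 1, 0], [-0.07, 1, 0], [-0.07, 1, 0], [-0.07, 1, 0], [-0.07, 1, 0], [-0.07, 1, 0]], turn=[[0, 0, 0], [0, 0, 0], [0, 0, 0], [0, 0, 0], [0, 0, 0], [0, 0, 0], [0, 0, 0], [0, 0, 0]], grip=[1, 1, 1, 1, 1, 1, 1, 1])

```text
t: 26.2
tool_pos: [0.4745, 0.2922, 0.1092]
tool_rot: [-0.0, -0.001, 1.0, -0.0]
ft_force: [0.3, -0.2, -2.1]
finger_gap: 0.425
```

step_arm(translation=[[-0.07, 1, 0], [-0.07, 1, 0], [-0.07, 1, 0], [-0.07, 1, 0], [-0.07, 1, 0], [0, 0.38, 0], [0, 0, 0], [0, 0, 0]], turn=[[0, 0, 0], [0, 0, 0], [0, 0, 0], [0, 0, 0], [0, 0, 0], [0, 0, 0], [0, 0, 0], [0, 0, 0]], grip=[1, 1, 1, 1, 1, 1, 1, 1])

```text
t: 27.2
tool_pos: [0.4839, 0.4243, 0.1092]
tool_rot: [-0.0, 0.001, 1.0, -0.001]
ft_force: [-0.1, -0.3, -2.5]
finger_gap: 0.426
```

step_arm(translation=[[0, 0, 0], [0, 0, 0], [0, 0, 0], [0, 0, 0], [0, 0, 0], [0, 0, 0], [0, 0, 0], [0, 0, 0]], turn=[[0, 0, 1], [0, 0, 1], [0, 0, 1], [0, 0, 1], [0, 0, 1], [0, 0, 1], [0, 0, 1], [0, 0, 1]], grip=[1, 1, 1, 1, 1, 1, 1, 1])

```text
t: 28.2
tool_pos: [0.4839, 0.4247, 0.1096]
tool_rot: [0.0, 0.409, 0.913, -0.0]
ft_force: [0.6, 0.2, -2.4]
finger_gap: 0.422
```

step_arm(translation=[[0, 0, 0], [0, 0, 0], [0, 0, 0], [0, 0, 0], [0, 0, 0], [0, 0, 0], [0, 0, 0], [0, 0, 0]], turn=[[0, 0, 1], [0, 0, 1], [0, 0, 1], [0, 0, 1], [0, 0, 1], [0, 0, 1], [0, 0, 1], [0, 0, 0]], grip=[1, 1, 1, 1, 1, 1, 1, 1])

```text
t: 29.2
tool_pos: [0.4837, 0.4251, 0.1094]
tool_rot: [0.0, 0.707, 0.707, -0.0]
ft_force: [-0.2, -0.3, -1.9]
finger_gap: 0.427
```

```bash
python3 - <<'E'
from h import *
s=ctrl.get_state();print(s['tool_pos'],s['tool_rot'],s['joint_positions'],s['finger_gap'])
im,d,m=look(0,"w9")
meas("wrist","pad_red",d,m,.006)
meas("wrist","hex",d,m,.126)
E
```

```text
[0.48367213 0.4251296  0.10943643] [ 1.28806716e-04  7.07060847e-01  7.07152591e-01 -3.94116065e-04] [-1.04162541  0.76835809  0.51179645  1.57391716 -0.44241529  0.91769027
 -0.37706625] 0.4272886497597783
wrist pad_red 0.94 px 280 194 rayrect [484.4 431.1] [89.4 89.4] 32.6 top pts mean [485.  440.8] mid [484.3 445.    6.4] [121.  92.   6.]
wrist hex 0.96 px 278 270 rayrect [483.6 429.4] [50.9 39.5] 89.7 top pts mean [483.5 426.7] mid [483.6 425.8 124.9] [40. 46.  4.]
wrist hex 0.59 px 337 387 rayrect [516.8 357.9] [5.7 8.4] 2.7 top pts mean None mid None None
```

View pics/w9.png

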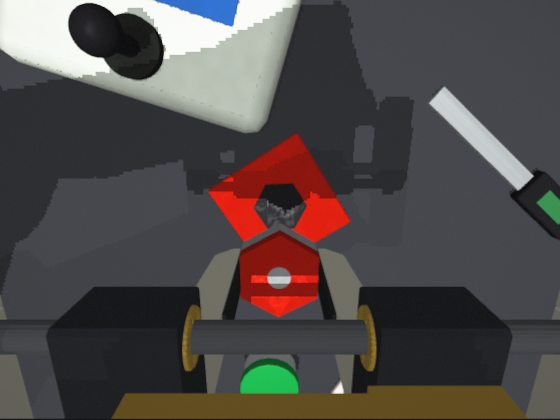

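```bash
python3 - <<'E'
from h import *
m=ctrl.camera_model("wrist")
W=ray(m,[[298,134],[208,190],[350,220]],.006);print(W,(W[1]+W[2])/2)
im,d,_=look(0,"w10")
P=cloud(m,d,d>0);q=P[(P[:,2]>.04)&(P[:,1]>.45)&(P[:,2]<.12)]
j=q[q[:,2]>.07];print(j.min(0),j.max(0))
E
```

```text
[[0.49911251 0.49145445 0.006     ]
 [0.42412519 0.44541181 0.006     ]
 [0.54539978 0.41905556 0.006     ]] [0.48476249 0.43223368 0.006     ]
[0.38264272 0.53281201 0.07002115] [0.40579783 0.55622234 0.10851038]
```

```bash
python3 - <<'E'
from h import *
for c,f,(x,y) in (("top","t8",(104,232)),("scene","a_scene",(388,125))):
    im=cv2.imread(f"pics/{f}.png");m=ctrl.camera_model(c)
    s=im[y-30:y+30,x-30:x+30].astype(int)
    red=((s[:,:,2]>120)&(s[:,:,1]<70)).astype(np.uint8)
    ct=max(cv2.findContours(red,cv2.RETR_EXTERNAL,cv2.CHAIN_APPROX_NONE)[0],key=cv2.contourArea)
    fill=cv2.drawContours(np.zeros_like(red),[ct],-1,1,-1)
    v,u=np.nonzero(fill);W=ray(m,np.c_[u+x-30,v+y-30],.006);print(c,'pad',W.mean(0),len(u))
    v,u=np.nonzero(fill*(1-red));W=ray(m,np.c_[u+x-30,v+y-30],.006);print(c,'dark',W.mean(0),len(u))
# wrist image w1, camera pose relative to current tool
m=ctrl.camera_model("wrist");s=ctrl.get_state()
from scipy.spatial.transform import Rotation as Ro
def T(p,q):
    M=np.eye(4);M[:3,:3]=Ro.from_quat(np.r_[q[1:],q[0]]).as_matrix();M[:3,3]=p;return M
rel=m['view']@T(s['tool_pos'],s['tool_rot'])
for p in ([.51,.1575,.2186],):
    M=dict(K=m['K'],view=rel@np.linalg.inv(T(p,np.array([0,0,1,0.]))))
    im=cv2.imread("pics/w1.png").astype(int)[100:220,455:560]
    red=((im[:,:,2]>120)&(im[:,:,1]<90)).astype(np.uint8)
    ct=max(cv2.findContours(red,cv2.RETR_EXTERNAL,cv2.CHAIN_APPROX_NONE)[0],key=cv2.contourArea)
    fill=cv2.drawContours(np.zeros_like(red),[ct],-1,1,-1)
    v,u=np.nonzero(fill*(1-red));print('w1 dark',ray(M,np.c_[u+455,v+100],.006).mean(0), u.mean()+455,v.mean()+100,len(u))
E
```

```text
top pad [0.48542132 0.43592339 0.006     ] 425
top dark [0.48311178 0.42954087 0.006     ] 182
scene pad [0.4864526  0.42382792 0.006     ] 757
scene dark [0.48445268 0.42612793 0.006     ] 106
w1 dark [0.48304171 0.42956491 0.006     ] 513.8124373119358 163.6950852557673 997
```

step_arm(translation=[[0.16, 0, 1], [0, 0, 1], [0, 0, 1], [0, 0, 0.6], [0, 0, 0.32], [0, 0, 0], [0, 0, 0]], turn=[[0, 0, 0], [0, 0, 0], [0, 0, 0], [0, 0, 0], [0, 0, 0], [0, 0, 0], [0, 0, 0]], grip=[1, 1, 1, 1, 1, 1, 1])

```text
t: 30.28
tool_pos: [0.4842, 0.4305, 0.0122]
tool_rot: [0.0, 0.707, 0.707, 0.001]
ft_force: [0.3, 0.3, -2.2]
finger_gap: 0.428
```

step_arm(translation=[[0, 0, 0], [0, 0, 0], [0, 0, 0], [0, 0, 0], [0, 0, -1], [0, 0, -1], [0, 0, -1], [0, 0, -1]], turn=[[0, 0, 0], [0, 0, 0], [0, 0, 0], [0, 0, 0], [0, 0, 0], [0, 0, 0], [0, 0, 0], [0, 0, 0]], grip=[0.05, -0.1, -0.3, -0.6, -0.6, -0.6, -1, -1])

```text
t: 31.28
tool_pos: [0.4835, 0.4301, 0.1122]
tool_rot: [-0.0, 0.707, 0.707, -0.0]
ft_force: [-0.9, -0.2, -0.1]
finger_gap: 0.966
```

```bash
python3 - <<'E'
from h import *
im,d,m=look(0,"w11")
meas("wrist","pad_red",d,m,.006)
meas("wrist","hex",d,m,.026)
im,d,m=look(0,"s11","scene")
meas("scene","hex",d,m,.026)
E
```

```text
wrist pad_red 0.8 px 279 205 rayrect [486.9 431.7] [90.9 91.2] 32.2 top pts mean [487.  436.2] mid [487.2 433.2   7.7] [120. 120.   9.]
wrist hex 0.62 px 279 214 rayrect [486.7 433.8] [49.4 40. ] 88.9 top pts mean [486.5 433.9] mid [486.7 433.1  27.5] [40. 45.  9.]
```

View pics/w11.png

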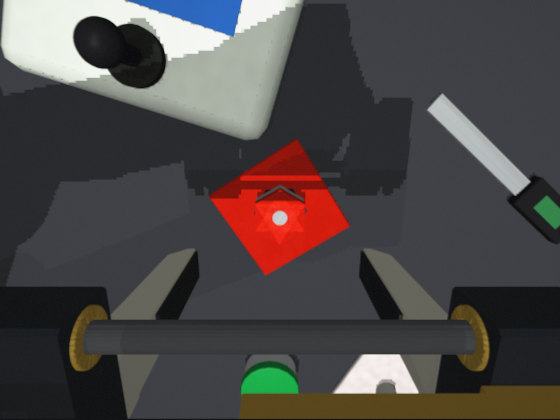

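step_arm(translation=[[-0.98, 0.33, -0.5], [-0.98, 0.33, -0.5], [-0.98, 0.33, -0.5], [-0.98, 0.33, 0], [-0.98, 0.33, 0], [-0.98, 0.33, 0], [-0.98, 0.33, 0], [-0.98, 0.33, 0]], turn=[[0, 0, 0], [0, 0, 0], [0, 0, 0], [0, 0, 0], [0, 0, 0], [0, 0, 0], [0, 0, 0], [0, 0, 0]], grip=[-1, -1, -1, -1, -1, -1, -1, -1])

```text
t: 32.52
tool_pos: [0.5505, 0.2311, 0.1499]
tool_rot: [0.0, 0.708, 0.706, 0.0]
ft_force: [-0.2, -0.2, 0.2]
finger_gap: 0.998
```

step_arm(translation=[[-0.98, 0.33, 0], [-0.98, 0.33, 0], [-0.98, 0.33, 0], [-0.98, 0.33, 0], [-0.98, 0.33, 0], [-0.98, 0.33, 0], [-0.98, 0.33, 0], [-0.98, 0.33, 0]], turn=[[0, 0, 0], [0, 0, 0], [0, 0, 0], [0, 0, 0], [0, 0, 0], [0, 0, 0], [0, 0, 0], [0, 0, 0]], grip=[-1, -1, -1, -1, -1, -1, -1, -1])

```text
t: 33.52
tool_pos: [0.6157, 0.035, 0.1499]
tool_rot: [0.0, 0.708, 0.706, 0.0]
ft_force: [0.1, 0.2, -0.3]
finger_gap: 1.002
```

step_arm(translation=[[-1, 0.27, 0], [0, 0, 0], [0, 0, 0], [0, 0, 0], [0, 0, 0], [0, 0, 0], [0, 0, 0], [0, 0, 0]], turn=[[0, 0, -1], [0, 0, -1], [0, 0, -1], [0, 0, -1], [0, 0, -1], [0, 0, -1], [0, 0, -1], [0, 0, -1]], grip=[-1, -1, -1, -1, -1, -1, -1, -1])

```text
t: 34.52
tool_pos: [0.6221, 0.0106, 0.1499]
tool_rot: [0.001, 0.358, 0.934, -0.0]
ft_force: [-0.1, -1.0, -0.3]
finger_gap: 1.001
```

step_arm(translation=[[0, 0, 0], [0, 0, 0], [0, 0, 0], [0, 0, 0], [0, 0, 0], [0, 0, 0], [0, 0, 0]], turn=[[0, 0, -1], [0, 0, -1], [0, 0, -1], [0, 0, -1], [0, 0, -0.25], [0, 0, 0], [0, 0, 0]], grip=[-1, -1, -1, -1, -1, -1, -1])

```text
t: 35.4
tool_pos: [0.6223, 0.0127, 0.1491]
tool_rot: [0.0, 0.144, 0.99, -0.0]
ft_force: [-0.8, -0.2, -0.4]
finger_gap: 1.004
```

```bash
cat >> h.py <<'E'
def head():
    q=ctrl.get_state()['tool_rot'];return np.degrees(np.arctan2(q[2]**2-q[1]**2,2*q[1]*q[2]))
E
python3 - <<'E'
from h import *
im,d,m=look(0,"w12")
meas("wrist","square",d,m,.03); meas("wrist","pad_yellow",d,m,.006)
print(ctrl.get_state()['tool_pos'],head())
im,d,m=look(0,"t12","top");meas("top","square",d,m,.03)
im,d,m=look(0,"s12","scene")
meas("scene","square",d,m,.03)
E
```

```text
wrist square 0.97 px 275 205 rayrect [621.7  11.4] [62.  64.7] 73.5 top pts mean [622.   11.4] mid [623.1  11.   30. ] [75. 75.  6.]
wrist square 0.38 px 504 98 rayrect [589.7 221.7] [85.5 83.1] 60.4 top pts mean [590.3 247.6] mid [591.3 247.5  28. ] [12.  4.  2.]
wrist pad_yellow 0.64 px 317 26 rayrect [496.7  84.8] [120.1  60. ] 73.5 top pts mean [487.2  88.4] mid [489.1  92.9   6.2] [ 77. 115.   6.]
[0.62234496 0.0132081  0.14886944] 73.49160883181841
top square 0.28 px 329 249 rayrect [ 447.5 -110.1] [60.1 60.1] 89.9 top pts mean [ 447.4 -110. ] mid [ 447.6 -110.1   30.4] [60. 60.  7.]
scene square 0.95 px 315 237 rayrect [624.7   5.1] [69.7 73.1] 73.5 top pts mean [623.4   8.4] mid [622.6   7.6  31.1] [75. 74.  8.]
```

View pics/w12.png

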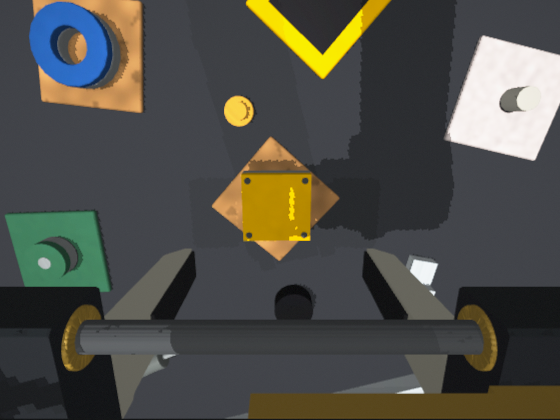

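step_arm(translation=[[0, -0.05, 1], [0, 0, 1], [0, 0, 1], [0, 0, 1], [0, 0, 1], [0, 0, 0.54], [0, 0, 0], [0, 0, 0]], turn=[[0, 0, 0], [0, 0, 0], [0, 0, 0], [0, 0, 0], [0, 0, 0], [0, 0, 0], [0, 0, 0], [0, 0, 0]], grip=[-1, -1, -1, -1, -1, -1, -1, -1], squeeze=50)

```text
t: 36.75
tool_pos: [0.6228, 0.0119, 0.0113]
tool_rot: [0.001, 0.143, 0.99, 0.0]
ft_force: [0.5, -0.2, -0.1]
finger_gap: 0.998
```

step_arm(translation=[[0, 0, 0], [0, 0, 0], [0, 0, 0], [0, 0, 0], [0, 0, 0], [0, 0, 0], [0, 0, 0], [0, 0, 0]], turn=[[0, 0, 0], [0, 0, 0], [0, 0, 0], [0, 0, 0], [0, 0, 0], [0, 0, 0], [0, 0, 0], [0, 0, 0]], grip=[-0.8, -0.6, -0.4, -0.2, 1, 1, 1, 1])

```text
t: 37.75
tool_pos: [0.6218, 0.0109, 0.0106]
tool_rot: [-0.0, 0.144, 0.99, -0.001]
ft_force: [-2.0, -3.1, 4.4]
finger_gap: 0.661
```

step_arm(translation=[[0, 0, -0.4], [0, 0, -0.8], [0, 0, -0.8], [0, 0, -0.8], [0, 0, 0], [0.98, 0.2, 0], [0.98, 0.2, 0], [0.98, 0.2, 0]], turn=[[0, 0, 0], [0, 0, 0], [0, 0, 0], [0, 0, 0], [0, 0, 0], [0, 0, 0], [0, 0, 0], [0, 0, 0]], grip=[1, 1, 1, 1, 1, 1, 1, 1])

```text
t: 38.75
tool_pos: [0.5541, 0.0486, 0.079]
tool_rot: [-0.001, 0.143, 0.99, 0.0]
ft_force: [-0.0, -0.5, -4.7]
finger_gap: 0.666
```

step_arm(translation=[[0.98, 0.2, 0], [0.98, 0.2, 0], [1, 0.2, 0], [0.98, 0.22, 0], [0, 0, 0], [0, 0, 0]], turn=[[0, 0, 0], [0, 0, 0], [0, 0, 0], [0, 0, 0], [0, 0, 0], [0, 0, 0]], grip=[1, 1, 1, 1, 1, 1])

```text
t: 39.5
tool_pos: [0.468, 0.095, 0.0801]
tool_rot: [0.0, 0.143, 0.99, 0.0]
ft_force: [0.3, 0.3, -5.7]
finger_gap: 0.665
```

```bash
python3 - <<'E'
from h import *
s=ctrl.get_state();print(s['tool_pos'],s['finger_gap'],s['ft_force'])
im,d,m=look(0,"w13")
meas("wrist","pad_yellow",d,m,.006);meas("wrist","square",d,m,.10)
E
```

```text
[0.46798696 0.09496288 0.08009869] 0.66458051036005 [ 0.32192244  0.27145639 -5.74165458]
wrist pad_yellow 0.61 px 278 188 rayrect [466.6  95.9] [90.5 90.4] 32.2 top pts mean [443.5 102.8] mid [448.   95.4   5.9] [ 84. 122.   6.]
wrist square 0.94 px 278 264 rayrect [461.8  97.4] [63.  59.7] 73.5 top pts mean [463.4  96.9] mid [464.7  96.6  99.6] [67. 73.  5.]
```

View pics/w13.png

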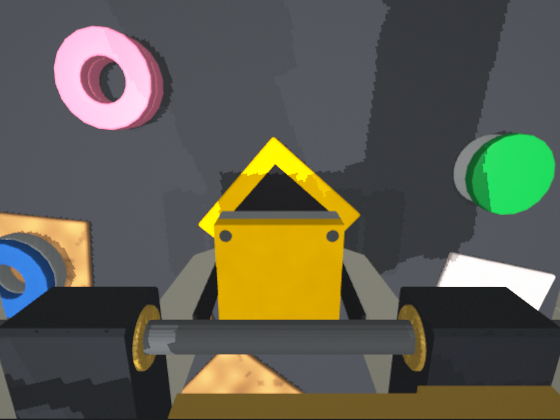

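step_arm(translation=[[0, 0, 0], [0, 0, 0], [0, 0, 0], [0, 0, 0], [0, 0, 0], [0, 0, 0], [0, 0, 0], [0, 0, 0]], turn=[[0, 0, 1], [0, 0, 1], [0, 0, 1], [0, 0, 1], [0, 0, 1], [0, 0, 1], [0, 0, 0.88], [0, 0, 0]], grip=[1, 1, 1, 1, 1, 1, 1, 1])

```text
t: 40.65
tool_pos: [0.4677, 0.0947, 0.0803]
tool_rot: [0.0, 0.483, 0.876, -0.0]
ft_force: [-0.2, -0.7, -5.1]
finger_gap: 0.657
```

step_arm(translation=[[0, 0, 0.8], [0, 0, 0.8], [0, 0, 0.7], [0, 0, 0.3], [0, 0, 0.17], [0, 0, 0], [0, 0, 0]], turn=[[0, 0, 0], [0, 0, 0], [0, 0, 0], [0, 0, 0], [0, 0, 0], [0, 0, 0], [0, 0, 0]], grip=[1, 1, 1, 1, 1, 1, 1])

```text
t: 41.52
tool_pos: [0.4677, 0.0949, 0.0117]
tool_rot: [0.0, 0.483, 0.876, 0.0]
ft_force: [0.4, -0.3, -3.7]
finger_gap: 0.661
```

step_arm(translation=[[0, 0, 0.02], [0, 0, 0], [0, 0, 0], [0, 0, 0], [0, 0, -0.5], [0, 0, -1], [0, 0, -1], [0, 0, -1]], turn=[[0, 0, 0], [0, 0, 0], [0, 0, 0], [0, 0, 0], [0, 0, 0], [0, 0, 0], [0, 0, 0], [0, 0, 0]], grip=[-0.4, -0.6, -1, -1, -1, -1, -1, -1])

```text
t: 42.52
tool_pos: [0.4671, 0.0948, 0.0997]
tool_rot: [0.0, 0.483, 0.876, 0.0]
ft_force: [-0.4, -0.7, 0.5]
finger_gap: 0.998
```

```bash
python3 - <<'E'
from h import *
im,d,m=look(0,"w14")
meas("wrist","pad_yellow",d,m,.006);meas("wrist","square",d,m,.03)
print(ctrl.get_state()['tool_pos'],head())
E
```

```text
wrist pad_yellow 0.77 px 276 193 rayrect [469.3  95.9] [90.3 90. ] 32.2 top pts mean [458.7 110.1] mid [468.5  97.4   8.3] [121. 120.   7.]
wrist square 0.71 px 278 221 rayrect [470.1  95.7] [62.6 66.3] 32.2 top pts mean [469.7  96.2] mid [470.1  95.2  31.4] [83. 83.  9.]
[0.46805071 0.09509051 0.09957979] 32.23971077362565
```

View pics/w14.png

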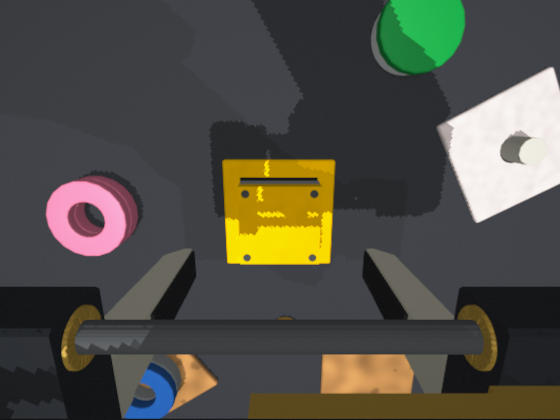

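step_arm(translation=[[0, 0, -1], [0, 0, -1], [0, 0, 0], [0, 0, 0], [0, 0, 0], [0, 0, 0], [-1, -0.1, 0], [-1, -0.1, 0]], turn=[[0, 0, 1], [0, 0, 1], [0, 0, 1], [0, 0, 1], [0, 0, 1], [0, 0, 0.37], [0, 0, 0], [0, 0, 0]], grip=[-1, -1, -1, -1, -1, -1, -1, -1])

```text
t: 43.68
tool_pos: [0.4617, 0.0445, 0.1476]
tool_rot: [-0.0, 0.706, 0.708, -0.001]
ft_force: [-0.5, 0.2, -0.0]
finger_gap: 1.001
```

step_arm(translation=[[-1, -0.1, 0], [-1, -0.1, 0], [-1, -0.1, 0], [-1, -0.1, 0], [-1, -0.1, 0], [-1.0, -0.1, 0], [-0.16, 0, 0], [0, 0, 0]], turn=[[0, 0, 0], [0, 0, 0], [0, 0, 0], [0, 0, 0], [0, 0, 0], [0, 0, 0], [0, 0, 0], [0, 0, 0]], grip=[-1, -1, -1, -1, -1, -1, -1, -1])

```text
t: 44.68
tool_pos: [0.4471, -0.1085, 0.1478]
tool_rot: [-0.001, 0.707, 0.707, -0.0]
ft_force: [0.1, 1.0, 0.2]
finger_gap: 1.0
```

```bash
python3 - <<'E'
from h import *
im,d,m=look(0,"w15")
meas("wrist","ring",d,m,.03);meas("wrist","pad_blue",d,m,.006)
print(ctrl.get_state()['tool_pos'],head())
im,d,m=look(0,"s15","scene");meas("scene","ring",d,m,.03);meas("scene","pad_blue",d,m,.006)
E
```

```text
wrist ring 0.95 px 149 57 rayrect [344.2  14.9] [59.9 64.1] 43.2 top pts mean None mid None None
wrist ring 0.92 px 279 205 rayrect [ 448.4 -106. ] [63.9 60.8] 70.5 top pts mean [ 447.7 -106.7] mid [ 447.9 -107.6   29.9] [61. 61.  6.]
[ 0.44730217 -0.10781137  0.14792578] 0.12936366808131608
scene ring 0.96 px 235 219 rayrect [ 451.9 -114.3] [59.5 73.2] 50.9 top pts mean [ 448.6 -112.4] mid [ 447.7 -111.9   31.2] [59. 60.  8.]
scene ring 0.77 px 204 193 rayrect [ 337.2 -126.7] [60.7 68.6] 76.3 top pts mean [ 335.8 -121.7] mid [ 332.6 -126.8   28.8] [46. 54.  3.]
scene pad_blue 0.78 px 145 300 rayrect [ 470.8 -409.2] [88.5 92.2] 69.5 top pts mean [ 471.6 -409.9] mid [ 470.4 -409.4    7.5] [109. 109.   9.]
```

View pics/w15.png

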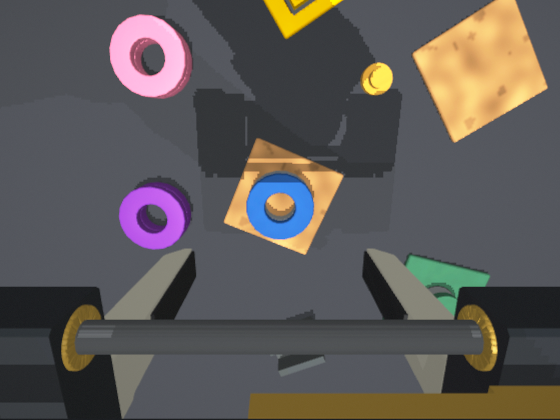

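The wrist picture shows three rings: pink (150,57), purple (155,217) and blue on cork (280,205). The blue one on the board is the setting ring, so I'm taking that one.

step_arm(translation=[[-0.05, 0, 1], [0, 0, 1], [0, 0, 1], [0, 0, 1], [0, 0, 1], [0, 0, 0.48], [0, 0, 0], [0, 0, 0]], turn=[[0, 0, 0], [0, 0, 0], [0, 0, 0], [0, 0, 0], [0, 0, 0], [0, 0, 0], [0, 0, 0], [0, 0, 0]], grip=[-1, -1, -1, -1, -1, -1, -1, -1])

```text
t: 45.98
tool_pos: [0.4478, -0.1105, 0.0118]
tool_rot: [0.001, 0.707, 0.707, 0.0]
ft_force: [0.2, 0.8, -0.2]
finger_gap: 1.002
```

step_arm(translation=[[0, 0, 0], [0, 0, 0], [0, 0, 0], [0, 0, 0], [0, 0, 0], [0, 0, 0], [0, 0, 0], [0, 0, 0]], turn=[[0, 0, 0], [0, 0, 0], [0, 0, 0], [0, 0, 0], [0, 0, 0], [0, 0, 0], [0, 0, 0], [0, 0, 0]], grip=[-0.8, -0.6, -0.4, -0.2, 1, 1, 1, 1])

```text
t: 46.98
tool_pos: [0.4475, -0.1104, 0.0113]
tool_rot: [0.0, 0.707, 0.707, 0.0]
ft_force: [0.8, 0.7, 3.2]
finger_gap: 0.659
```

step_arm(translation=[[0, 0, -0.4], [0, 0, -0.8], [0, 0, -0.8], [0, 0, -0.8], [0, 0, 0], [-1, 0.08, 0], [-1, 0.08, 0], [-1, 0.08, 0]], turn=[[0, 0, 0], [0, 0, 0], [0, 0, 0], [0, 0, 0], [0, 0, 0], [0, 0, 0], [0, 0, 0], [0, 0, 0]], grip=[1, 1, 1, 1, 1, 1, 1, 1])

```text
t: 47.98
tool_pos: [0.4521, -0.1855, 0.08]
tool_rot: [-0.001, 0.707, 0.707, -0.001]
ft_force: [-0.1, 0.1, -2.8]
finger_gap: 0.657
```

step_arm(translation=[[-1, 0.08, 0], [-1, 0.08, 0], [-1, 0.08, 0], [-1, 0.08, 0], [-1, 0.08, 0], [-1, 0.08, 0], [-1, 0.08, 0], [-0.92, 0.04, 0]], turn=[[0, 0, 0], [0, 0, 0], [0, 0, 0], [0, 0, 0], [0, 0, 0], [0, 0, 0], [0, 0, 0], [0, 0, 0]], grip=[1, 1, 1, 1, 1, 1, 1, 1])

```text
t: 48.98
tool_pos: [0.4671, -0.3832, 0.0793]
tool_rot: [-0.002, 0.707, 0.707, -0.0]
ft_force: [1.0, 0.6, -3.5]
finger_gap: 0.658
```

step_arm(translation=[[-0.95, 0.04, 0], [0, 0, 0], [0, 0, 0]], turn=[[0, 0, 0], [0, 0, 0], [0, 0, 0]], grip=[1, 1, 1])

```text
t: 49.35
tool_pos: [0.4687, -0.4051, 0.0798]
tool_rot: [-0.002, 0.707, 0.707, 0.001]
ft_force: [-0.3, 0.4, -3.6]
finger_gap: 0.658
```

```bash
python3 - <<'E'
from h import *
s=ctrl.get_state();print(s['tool_pos'],s['finger_gap'],s['ft_force'])
im,d,m=look(0,"w16")
meas("wrist","pad_blue",d,m,.006);meas("wrist","ring",d,m,.10)
P=cloud(m,d,d>0);q=P[(P[:,1]<-.46)&(P[:,2]>.01)&(P[:,0]>.38)&(P[:,0]<.56)];print(q.max(0) if len(q) else 0)
E
```

```text
[ 0.46866511 -0.40510234  0.07980047] 0.6583774114124623 [-0.30700664  0.38584426 -3.62834529]
wrist pad_blue 0.78 px 282 206 rayrect [ 470.5 -406.3] [89.8 88.8] 69.3 top pts mean [ 472.1 -391.4] mid [ 472.2 -402.6    6. ] [109. 102.   5.]
wrist ring 0.61 px 278 266 rayrect [ 469.1 -396.1] [59.2 59.8] 88.1 top pts mean [ 469.  -399.2] mid [ 468.9 -399.8   98.9] [61. 55.  4.]
[ 0.49552125 -0.46369655  0.02420889]
```

View pics/w16.png

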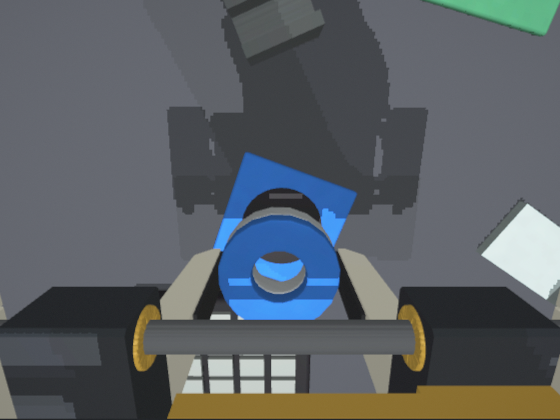

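step_arm(translation=[[-0.1, 0.06, 0.8], [0, 0, 0.8], [0, 0, 0.7], [0, 0, 0.3], [0, 0, 0.17], [0, 0, 0], [0, 0, 0]], turn=[[0, 0, 0], [0, 0, 0], [0, 0, 0], [0, 0, 0], [0, 0, 0], [0, 0, 0], [0, 0, 0]], grip=[1, 1, 1, 1, 1, 1, 1])

```text
t: 50.38
tool_pos: [0.4711, -0.4101, 0.0125]
tool_rot: [0.001, 0.707, 0.707, -0.0]
ft_force: [-0.1, -0.2, -3.6]
finger_gap: 0.662
```

step_arm(translation=[[0, 0, 0.02], [0, 0, 0], [0, 0, 0], [0, 0, 0], [0, 0, -0.5], [0, 0, -1], [0, 0, -1], [0, 0, -1]], turn=[[0, 0, 0], [0, 0, 0], [0, 0, 0], [0, 0, 0], [0, 0, 0], [0, 0, 0], [0, 0, 0], [0, 0, 0]], grip=[-0.4, -0.6, -1, -1, -1, -1, -1, -1])

```text
t: 51.38
tool_pos: [0.4708, -0.4099, 0.1007]
tool_rot: [0.0, 0.707, 0.707, -0.0]
ft_force: [0.8, 0.2, -0.4]
finger_gap: 1.001
```

step_arm(translation=[[0, 0, -1], [0, 0, -1], [0, 0, 0], [0, 0, 0]], turn=[[0, 0, 0], [0, 0, 0], [0, 0, 0], [0, 0, 0]], grip=[-1, -1, -1, -1])

```text
t: 51.88
tool_pos: [0.4704, -0.4091, 0.1484]
tool_rot: [-0.001, 0.707, 0.707, 0.0]
ft_force: [-0.0, 0.3, -0.8]
finger_gap: 1.003
```

```bash
python3 - <<'E'
from h import *
im,d,m=look(0,"w17")
meas("wrist","pad_blue",d,m,.006);meas("wrist","ring",d,m,.03)
print(ctrl.get_state()['tool_pos'])
Z=dict(ring=.03,square=.03,disc=.026,hex=.026,stub=.028)
for c in("top","scene"):
    im,d,m=look(0,c+"17",c)
    for n,p in zip(Z,("blue","yellow","green","red","white")):
        meas(c,n,d,m,Z[n]);meas(c,"pad_"+p,d,m,.006)
E
```

```text
wrist pad_blue 0.58 px 278 192 rayrect [ 469.8 -406.9] [90.7 90.5] 70.0 top pts mean [ 469.6 -400.6] mid [ 470.1 -407.     7.3] [113. 113.   8.]
wrist ring 0.8 px 279 204 rayrect [ 470.9 -406.1] [63.2 60.1] 70.5 top pts mean [ 470.6 -406.5] mid [ 470.8 -407.6   29.6] [61. 61.  5.]
[ 0.4702162  -0.40900092  0.14768124]
top ring 0.94 px 275 296 rayrect [338.   14.2] [60.  61.8] 27.6 top pts mean [339.8  12.5] mid [333.8  12.3  28. ] [47. 48.  2.]
top ring 0.76 px 334 301 rayrect [ 329.2 -119.4] [61.2 59.9] 89.8 top pts mean [ 338.8 -124.8] mid [ 333.6 -120.8   27.8] [38. 46.  2.]
top pad_blue 0.67 px 451 242 rayrect [ 470.3 -406.6] [91.4 91. ] 70.9 top pts mean [ 468.2 -401.8] mid [ 469.8 -408.1    7.1] [109. 109.   8.]
top square 0.65 px 243 239 rayrect [467.9  91.1] [63.8 62.4] 32.0 top pts mean [467.9  91.8] mid [468.2  92.2  31.4] [79. 80.  9.]
top square 0.44 px 373 183 rayrect [ 606.9 -215.5] [87.3 86.8] 75.0 top pts mean None mid None None
top pad_yellow 0.84 px 243 243 rayrect [465.7  94.2] [90.9 91. ] 34.4 top pts mean [460.1  93.1] mid [465.9  93.9   7.2] [115. 115.   8.]
top
[... 2133 characters left out ...]
81.  -408.7    7.9] [39. 61.  8.]
scene hex 0.66 px 368 184 rayrect [601.4 223.4] [91.2 91.8] 61.3 top pts mean [589.4 241.5] mid [590.4 237.6  26.4] [18. 17.  5.]
scene hex 0.57 px 387 121 rayrect [487.  421.5] [40.5 52.4] 43.6 top pts mean [484.4 427.5] mid [483.1 426.   27.5] [42. 42.  9.]
scene pad_red 0.62 px 387 126 rayrect [486.1 426.1] [87.2 91.9] 33.1 top pts mean [492.2 420. ] mid [485.2 425.2   7.2] [112. 109.   8.]
scene stub 0.37 px 368 181 rayrect [595.1 229.4] [18.8 29.4] 44.1 top pts mean [593.1 234.8] mid [593.4 235.5  28.8] [16. 21.  7.]
scene pad_white 0.94 px 367 184 rayrect [593.7 233.6] [91.4 92.4] 60.2 top pts mean [594.4 234.1] mid [593.4 235.7   7.3] [115. 113.   9.]
```

View pics/w17.png

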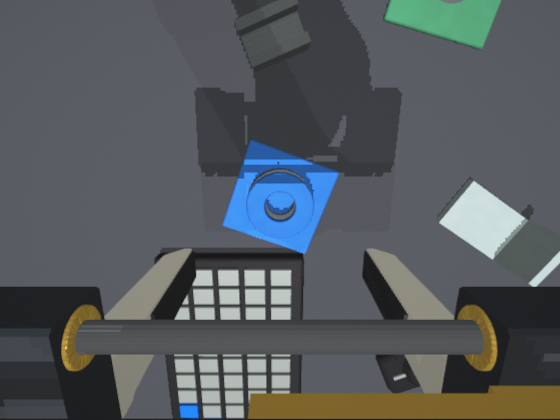

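View pics/scene17.png

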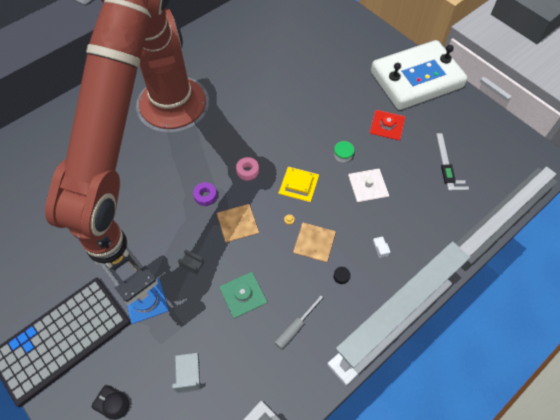

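View pics/top17.png

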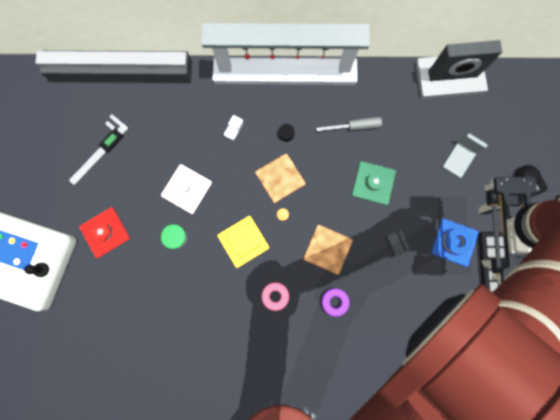

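```bash
python3 -c "
from station import ctrl
print(ctrl.get_state()['ft_force'],ctrl.sign_off())"
```

```text
the job is handed in; nothing more can be done
[0.32979093 0.53801858 0.04340283] None
```

All five masters stand on the pads of their own colours, and the job was handed in at about 53 s of the 138 s allowed. I took them one at a time, top down: stub, disc, hexagon, square (turned to match its outline), then ring.

**Final checks:**

| Master | Offset from pad centre (limit 12 mm) | Camera used for the offset |
|---|---|---|
| Ring | about 1 mm | wrist |
| Square | about 1–3 mm | all three |
| Disc | about 1–2 mm | scene only |
| Hexagon | about 2 mm | all three |
| Stub | about 1–3 mm | wrist and scene |

- **Upright and at rest:** none looked tilted, and all the tops were at the expected height. The gripper was open and clear, with its fingertips at about 148 mm, and the contact force was near zero.
- **Camera disagreement:** for the hexagon and stub pads the cameras differed by 3–7 mm in y. I placed to the average.
- **Network misses:** in the last top picture the networks missed the stub and the placed blue ring, and reported the black disc and the pink and purple rings instead. I confirmed the real parts by eye and in the other cameras.

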